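Present a sample jar to the code scanner and clip the light shade over it

TASK

Stand the sample jar (the one with the barcode label) upright in the middle of the round stage, turned so that its label squarely faces the scanner's red window, and let go of it. Then set the blue light shade over the jar with its open side towards the scanner and press it straight down until both yellow clip arms snap under the stage's rim. Keep the jar upright and leave the other things on the table where they are.

Things in the scene. Friction and masses are not known exactly. Their poses are not given: they have to be found in the camera images.
- sample_jar: Sample jar: closed round glass jar, 44 mm diameter, 59 mm tall, 90 g, blue-grey powder, white lid, loose. Origin: centre of its underside, z up. A white label with black bars faces its own +x; a narrow red seal strip runs from the label up over the lid to near its middle, also along +x, so it shows from above where the label faces. Grip at any yaw, 32 mm above its foot.
- jar_mark (a point): Middle of the sample jar's label (34 mm high, 70 degrees wide), 22.5 mm from the jar's axis along its +x, 27 mm above its foot.
- scan_station: Scanner station, fixed; place and yaw vary. Origin: on the table under the centre of the round stage; z up; +x points from stage to scanner. Grey base plate 10 mm thick, x -60..+130, y -60..+60 mm, carrying the aluminium stage and the grey scanner block (74 mm wide, top 90 mm above the table, face at x = +75, back at +125 mm).
- stage_top (a point): Centre of the stage's flat top, 34 mm above the table; the flat is 62 mm in diameter with a thin black circle of 51 mm. The side flares down to a rim 76 mm in diameter, 20 to 22.5 mm above the table; under it is a neck 52 mm in diameter (10 to 20 mm).
- scan_window (a point): Middle of the scanner's red window, 73 mm from the stage axis along the station's +x, 61 mm above the table; it looks to -x, at the stage.
- light_shade: Blue light shade, loose, 230 g: roof and 3 mm walls on three sides, open below and on its +x side. Origin: level with the walls' lower edges, on the axis that belongs over the stage's centre; z up. Outside x -45..+38, y -45..+45 mm, roof top 94 mm, inner height 90, inner width 84 mm. It stands on its walls; when home they stand on the station's base plate (origin 10 mm above the table).
- shade_handle (a point): Gripping point in the shade's black grip bar, 116 mm straight above the shade's origin, 22 mm above the roof. The bar is 44 mm long along the shade's x, 16 mm wide along y (close along y), its top at 128 mm. Pressing the shade home takes about 10 N, straight down.
- clip_left (a joint): Pivot (rad) of the yellow clip arm in the shade's +y wall: 0 at rest, grows as the arm is pushed out (to about 0.07, 0.11 if off-centre), sprung back to 0. Its nose (4 mm radius, centre 5 mm above the shade's lower edge) reaches in to 34 mm from the axis, rides out over the flared stage and snaps in under the rim.
- clip_right (a joint): The same for the yellow clip arm in the shade's -y wall.
- plain_jar: Bystander: like the sample jar but with pink-brown powder and no label or seal strip; 44 mm diameter, 59 mm tall.
- tape: Bystander: roll of masking tape lying flat, 100 mm diameter, 24 mm high.
- red_stone: Bystander: red stone 40x45x19 mm.
There are look-alikes about, which are no part of the job. What is shaped like the sample_jar but orange or turquoise is not meant. There is more than one size of the light_shade; the one meant has the size given above.

How it is judged (in metres and radians):
On the way, in this order (a step that is already met when the one before it is completed fails the run):
1. the sample jar stands, released, on the stage with its label facing the scanner (distance between sample_jar and stage_top below 0.011 m and angle between sample_jar's own z axis and vertical below 0.1 rad and angle between the x axis of sample_jar and the x axis of scan_station, either way round below 0.26 rad and x of scan_window in the frame of sample_jar above 0.03 m and contact force between sample_jar and the fingers below 0.1 N and linear speed of sample_jar below 0.02 m/s), for 0.2 s.
2. the light shade is pressed home and both clip arms have snapped in under the rim (z of light_shade in the frame of scan_station below 0.0125 m and horizontal distance between light_shade and stage_top below 0.009 m and value of joint each of clip_left, clip_right below 0.04 rad), for 0.2 s.
At the end, for the whole second after the job is handed in: Jar upright on the stage within 11 mm of its centre, label to the scanner within 15 degrees; shade over it, open side to the scanner within 15 degrees, centred within 9 mm, level, walls within 2.5 mm of the base plate, both clip arms sprung back in under the rim; all at rest (all of step 2 and distance between sample_jar and stage_top below 0.011 m and angle between sample_jar's own z axis and vertical below 0.1 rad and angle between the x axis of each of sample_jar, light_shade and the x axis of scan_station, either way round below 0.26 rad and x of scan_window in the frame of sample_jar above 0.03 m and angle between light_shade's own z axis and vertical below 0.06 rad and x of scan_window in the frame of light_shade above 0.03 m and linear speed of each of sample_jar, light_shade below 0.02 m/s); the robot touches nothing.
It fails at once if the sample jar is tipped over (angle between sample_jar's own z axis and vertical above 0.7 rad).
It fails at once if a bystander is moved more than 3 cm (distance of any of plain_jar, tape, red_stone from where it was at the start of the episode above 0.03 m).
It also fails if it takes over 58 s, if anything falls off the work surface, if the arm or the gripper's body presses on something with over 40 N, if the wrist force passes 120 N, or if a joint passes its speed limit or range.

ROBOT

A 6-joint arm with a two-finger parallel gripper is mounted at the origin on a cart in front of the work surface, level with it; the furniture and walls round the work are solid. World frame = base frame: x ahead of the robot, y to its left, z up, the work surface at z = 0. Lengths are in mm, angles in rad, forces in N, time in s.
With the tool pointing down it reaches from about 325 to 775 mm from the base axis. Payload 5.5 kg.
Tool frame: the origin (TCP) lies at the very end of the fingers, on their centre line; the grasp point (between the pads) lies 19 mm behind it; z points along the fingers, y is the line along which they close (so a half turn about z gives the same grasp; the last joint's range is limited). The gripper opens to 88 mm and grips with 3 to 60 N. Pads are 20 mm wide; open, the fingers measure 115 mm over their backs; the gripper's body (75 mm by 178 mm) begins 61 mm behind the grasp point.
Start: joints at [1.046, 0.091, 1.231, -0, 1.82, -0.057], TCP at [270.561, 535.55, 222.631] pointing down, gripper open.
Joint ranges: [-2.87, 2.87], [-0.86, 2.18], [0.17, 2.46], [-1.51, 4.65], [0.06, 2.69], [-2.65, 2.65]. Speed limits (rad/s): [2.57, 2.57, 3.01, 3.14, 3.14, 3.14].

INTERFACE

Orientations are given as a unit quaternion [w, x, y, z].
In Python, from rig import arm gives the robot as it stands.
- The arm moves only by the tool carry_out, never from a script. Its argument "series" is a list of rows, each an object of numbers: "tx", "ty", "tz": the shift along the tool's x, y, z in m; "ax", "ay", "az": the turn, a rotation vector about the tool's x, y, z in degrees; "hand": the opening, from 0 (shut) to 1 (fully open). In form: [{"tx": .., "ty": .., "tz": .., "ax": .., "ay": .., "az": .., "hand": ..}, ...]. A call has 1 to 12 rows; each row is the pose to reach, as a shift and turn from the pose commanded when the call began, along the tool's axes at that moment; what a row does not reach only later rows make up. A row lasts 1/10 s, in which the tool goes at most 50 mm and 8.59 degrees, less where a joint would pass 70% of its speed; a pose out of reach is approached as far as the arm can. A call with a gripper value outside its range is refused whole. The fingers move at their own pace and stop on an object; "force" is the grip in N (left out, the last holds). Time passes only in rows, so rows that repeat a pose let the fingers close. It gives the time, the measured TCP pose, the force, the opening and the grip force at its end, in the units of the state.
- arm.sense(): the state, without advancing time (a new reading comes with each control period).
- arm.camera(name): name is "side" or "top" or "wrist"; returns a dict with "color" (420x560x3 uint8, red, green, blue), "vertical_fov" (degrees; the focal length in pixels is half the picture's height over the tangent of half this angle, whatever the lens; pixels are square), "cx", "cy" (the principal point, pixels), "origin" and "orientation" of the camera in the world. Camera axes: x right, y down, z forward; pixel columns grow to the right and rows downward; lengths in mm; the calibration is good to about 2 mm. A picture is of the moment at which its call begins. There is no depth.
- arm.job_done(): hands the job in; it is judged then, once.
Trained networks look in a picture, given as the dict that the camera call returned (one of the last four; its "shot" number tells which), for a name from the list of things; names that differ only in an ending like _2 or _b are one class to them, and where a whole thing is asked for, a point or a joint stands for the part that bears it (a point fixed in the world has none). Each returns a list of dicts, best first, with "conf" (0 to 1); they miss things now and then, are a little off and sometimes report something else, mostly with a low value. They report only what shows in the picture. A call takes as long as a camera call. They do not tell look-alikes from the thing itself.
- arm.spot_in(picture, thing): "box" ([left, top, right, bottom] in pixels, round what is visible of it).
- arm.place_of(picture, thing): "uv" ([column, row] in pixels: a listed point, or the origin of a listed thing).
The state is a dict: "time": time; "qpos": joint angles; "dq": joint speeds; "joint_efforts": joint torques, N m; "tcp_pos": TCP position; "tool_rot": TCP orientation; "force": force on the tool from outside, world axes, zero at the start; "torque": the same for the moment, N m; "width": finger opening in mm; "finger_force": force on a finger pad.
Only numpy, scipy, OpenCV 4.12 (cv2) and the standard library are available. Lean on these libraries where they do the work, as an engineer would, in place of code of your own. Each camera call takes 0.05 s, during which the arm holds its last target. There are 200 camera calls.

## Working session

There is one attempt and no reset: what is moved stays moved. The work goes in short steps, Python scripts to look and compute and a tool call to move; the robot and the scene stay as the last step left them, time stands still between calls to the robot, and variables do not carry over. Pictures are saved under pics/ and viewed, at most 10 in all, crops included, and the job is handed in when it is done.

Besides the shell and the picture viewer there is one more tool, called as name([rows], argument=value, ...), one row to a line, values as JSON. carry_out: Moves the arm, as the interface text tells. Its arguments: {"type":"object","properties":{"series":{"type":"array","items":{"type":"object","properties":{"tx":{"type":"number"},"ty":{"type":"number"},"tz":{"type":"number"},"ax":{"type":"number"},"ay":{"type":"number"},"az":{"type":"number"},"hand":{"type":"number"}}}},"force":{"type":"number"}},"required":["series"]}

```bash
mkdir -p pics; ls
cat > h.py <<'E'
import numpy as np, cv2, pickle
from scipy.spatial.transform import Rotation as R
from rig import arm
def Rq(q): return R.from_quat([q[1],q[2],q[3],q[0]])
def ray(p,uv):
    f=p["color"].shape[0]/2/np.tan(np.radians(p["vertical_fov"])/2)
    d=Rq(p["orientation"]).apply([(uv[0]-p["cx"])/f,(uv[1]-p["cy"])/f,1]); return np.array(p["origin"]),d
def atz(p,uv,z):
    o,d=ray(p,uv); return o+d*(z-o[2])/d[2]
def proj(p,X):
    f=p["color"].shape[0]/2/np.tan(np.radians(p["vertical_fov"])/2)
    c=Rq(p["orientation"]).inv().apply(np.array(X)-p["origin"]); return np.array([p["cx"],p["cy"]])+f*c[:2]/c[2]
def tri(obs):
    A=np.zeros((3,3));b=np.zeros(3);L=[]
    for p,uv in obs:
        o,d=ray(p,uv); d/=np.linalg.norm(d); M=np.eye(3)-np.outer(d,d); A+=M;b+=M@o; L.append((o,M))
    X=np.linalg.solve(A,b); return X,max(np.linalg.norm(M@(X-o)) for o,M in L)
def save(n,p): cv2.imwrite(f"pics/{n}.png",p["color"][:,:,::-1])
def keep(n,p): pickle.dump(p,open(n+".pkl","wb"))
def load(n): return pickle.load(open(n+".pkl","rb"))
E
cat > a.py <<'E'
from h import *
for n in ("top","side"):
    p=arm.camera(n);save(n+"1",p);keep(n,p)
    print(n,p["origin"],p["orientation"],p["vertical_fov"],p["cx"],p["cy"],p.get("shot"))
    for t in ("sample_jar","jar_mark","scan_station","stage_top","scan_window","light_shade","shade_handle","plain_jar"):
        for r in arm.place_of(p,t)[:4]: print(t,np.round(r["uv"],1),round(r["conf"],2))
print(arm.sense())
E
python3 a.py
```

```text
pics
top [ 355.72051154   60.34278004 1264.00673726] [-0.06493031  0.71052526 -0.69745999  0.06698861] 54.18252069304225 282.96038741568486 210.38468633977757 1
sample_jar [400.  275.3] 0.75
sample_jar [443.  251.6] 0.73
sample_jar [412.2 245.7] 0.7
jar_mark [435.5 247.8] 0.8
jar_mark [411.9 278.6] 0.68
jar_mark [416.9 239.4] 0.49
scan_station [303.6 231.5] 0.86
stage_top [297.8 227.9] 0.91
scan_window [311.  204.5] 0.9
scan_window [186.4 215.3] 0.54
light_shade [192.  222.4] 0.93
light_shade [133.4 252.6] 0.9
light_shade [231.5 223. ] 0.61
shade_handle [109.4 247.3] 0.79
shade_handle [182.5 213.9] 0.77
shade_handle [231.9 218.1] 0.73
shade_handle [299.  227.4] 0.73
plain_jar [183.9 181.1] 0.69
side [ 225.45017942 1107.57551852  677.93106161] [ 0.09281546 -0.13735527  0.84360626 -0.51073212] 57.64617908540823 279.0679847468095 213.53613305035245 2
sample_jar [334.6 194.2] 0.54
sample_jar [342.1 186.7] 0.51
jar_mark [334.2 187.1] 0.6
jar_mark [342.3 179. ] 0.58
scan_station [302.6 237.3] 0.58
scan_station [285.8 215.9] 0.25
stage_top [303.4 224.1] 0.77
scan_window [286.7 214. ] 0.94
l
[... 262 characters left out ...]
.  188.6] 0.53
{'time': 0.9, 'qpos': array([ 1.04632158e+00,  9.10797001e-02,  1.23068464e+00,  6.72164136e-06,
        1.81978769e+00, -5.66434647e-02]), 'dq': array([ 0.00150166, -0.00075476, -0.00050445, -0.00019118, -0.00132484,
        0.00049339]), 'joint_efforts': array([ 2.96981743e-04, -4.46191871e+01, -4.06503975e+01,  6.98719360e-02,
        1.95271173e-02, -9.18772429e-06]), 'tcp_pos': array([270.55102006, 535.56312093, 222.65205415]), 'tool_rot': array([2.69757127e-06, 2.31787490e-01, 9.72766446e-01, 2.03905984e-05]), 'force': array([ 0.26611509,  0.17496656, -0.1140124 ]), 'torque': array([-0.03155585, -0.04848684,  0.05669816]), 'finger_force': 0.0, 'width': 88.19733822590693}
```

```bash
python3 -c "
import cv2
t=cv2.imread('pics/top1.png');cv2.imwrite('pics/top1c.png',cv2.resize(t[140:340,70:490],(800,381),interpolation=3))
t=cv2.imread('pics/side1.png');cv2.imwrite('pics/side1c.png',cv2.resize(t[130:390,150:450],(690,598),interpolation=3))"
```

```text
(no output)
```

View pics/top1c.png

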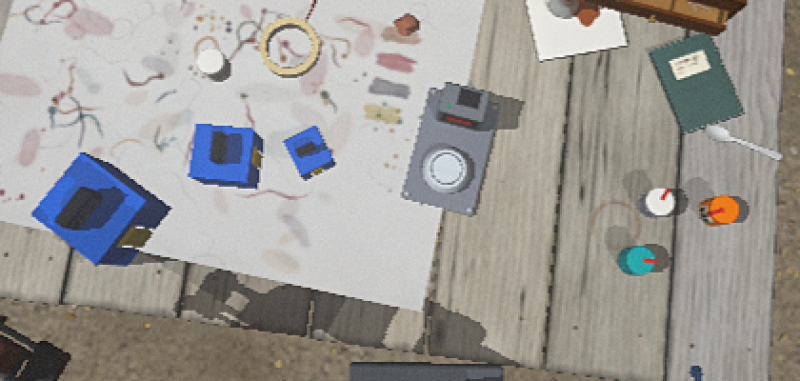

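View pics/side1c.png

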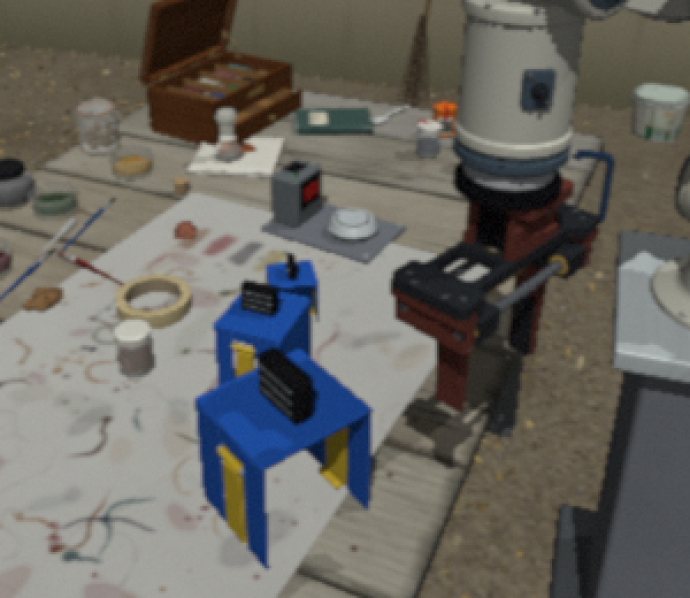

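Run:
```python
from h import *
T=load("top");S=load("side")
c=lambda u,v:np.array([70+u*420/800,140+v*200/381])
s=lambda u,v:np.array([150+u*300/690,130+v*260/598])
print("jar lid",atz(T,c(660,201),59), "strip end",atz(T,c(668,194),59),"base",[r for r in [atz(T,(412.2,245.7),0)]])
print("stage",atz(T,c(446,168),34),tri([(T,c(446,168)),(S,s(352,222))]))
print("window",tri([(T,(311,204.5)),(S,(286.7,214))]))
print("handle",tri([(T,(182.5,213.9)),(S,s(260,285))]), atz(T,(182.5,213.9),116))
r=[atz(T,c(*q),94) for q in ((195,124),(254,130),(250,187),(190,182))]
print("roof",np.round(r,0),[np.linalg.norm(r[i]-r[i-1]) for i in range(4)])
print("plainjar",atz(T,c(210,60),59),"tape",atz(T,c(290,46),24),"small",atz(T,c(308,150),60),"big",atz(T,c(85,205),140))
print("orange",atz(T,c(725,210),59),"turq",atz(T,c(637,260),59),"book",atz(T,c(697,85),10))
```

```text
jar lid [ 485.77284896 -336.09704416   59.        ] strip end [ 496.86721428 -348.9601362    59.        ] base [array([ 491.31070925, -342.18730959,    0.        ])]
stage [534.67521875  -6.2119384   34.        ] (array([534.79939027,  -6.82302473,  26.19784035]), np.float64(1.0195397598643494))
window (array([601.50407478, -25.44435747,  55.89884457]), np.float64(2.2143631495587006))
handle (array([549.81397347, 339.1004863 , 129.25984916]), np.float64(5.124300912331284)) [557.19171392 343.8526497  116.        ]
roof [[586. 380.  94.]
 [579. 290.  94.]
 [492. 291.  94.]
 [497. 382.  94.]] [np.float64(89.00164985589149), np.float64(90.67325817696491), np.float64(87.2622687872874), np.float64(90.71078264428222)]
plainjar [697.82607817 373.06911576  59.        ] tape [734.20174999 252.05307292  24.        ] small [555.1889317  210.74454208  60.        ] big [455.90354171 517.32403014 140.        ]
orange [ 473.72141224 -435.93505921   59.        ] turq [ 394.99055378 -297.1819607    59.        ] book [ 684.585196   -421.66334319   10.        ]
```

```bash
cat >> h.py <<'E'
def plan(X,yaw=None):
    "yaw = world angle of the tool's y axis (closing line), deg; None keeps"
    s=arm.sense(); r=Rq(s["tool_rot"]); t=r.inv().apply(np.array(X)-s["tcp_pos"])/1000
    y=r.apply([0,1,0]); cur=np.degrees(np.arctan2(y[1],y[0]))
    az=0 if yaw is None else -((yaw-cur+90)%180-90)
    print("tx ty tz",np.round(t,4),"az",round(az,2),"cur yaw",round(cur,2),"q6",round(s["qpos"][5],2),"t",s["time"],"tilt",np.round(r.apply([0,0,1]),4))
E
python3 - <<'E'
from h import *
p=arm.camera("wrist");save("w0",p);keep("w0",p)
s=arm.sense();r=Rq(s["tool_rot"])
print("cam in tool",r.inv().apply(p["origin"]-s["tcp_pos"]),"fwd",r.inv().apply(Rq(p["orientation"]).apply(np.eye(3))),p["vertical_fov"])
plan([470,-270,260]); plan([470,-270,260],-30);plan([500,300,300])
E
```

```text
cam in tool [  80.26247017    0.53354761 -161.8320451 ] fwd [[ 1.28727265e-03  9.99999075e-01  4.40099373e-04]
 [-9.55822344e-01  1.35976883e-03 -2.93941826e-01]
 [-2.93942152e-01 -4.22735425e-05  9.55823210e-01]] 68.18933875287505
tx ty tz [-0.5412 -0.6291 -0.0374] az 0 cur yaw 63.2 q6 -0.06 t 0.95 tilt [ 0.  0. -1.]
tx ty tz [-0.5412 -0.6291 -0.0374] az -86.8 cur yaw 63.2 q6 -0.06 t 0.95 tilt [ 0.  0. -1.]
tx ty tz [-0.311  -0.1068 -0.0773] az 0 cur yaw 63.2 q6 -0.06 t 0.95 tilt [ 0.  0. -1.]
```

carry_out([
  {"tx": -0.04, "ty": -0.01, "tz": -0.04},
  {"tx": -0.08, "ty": -0.03, "tz": -0.075},
  {"tx": -0.12, "ty": -0.04, "tz": -0.075},
  {"tx": -0.16, "ty": -0.06, "tz": -0.075},
  {"tx": -0.2, "ty": -0.07, "tz": -0.075},
  {"tx": -0.24, "ty": -0.08, "tz": -0.075},
  {"tx": -0.28, "ty": -0.1, "tz": -0.075},
  {"tx": -0.311, "ty": -0.107, "tz": -0.075},
  {"tx": -0.311, "ty": -0.107, "tz": -0.075},
  {"tx": -0.311, "ty": -0.107, "tz": -0.075},
])

```text
$.series[0]: bad value
```

Run:
```python
from h import *
p=arm.camera("wrist");save("w1",p);keep("w1",p)
for t in ("light_shade","shade_handle","clip_left","clip_right"):
    for r in arm.place_of(p,t)[:4]: print(t,np.round(r["uv"],1),round(r["conf"],2))
plan([500,-30,300]);plan([480,-270,300])
```

```text
light_shade [248.4 390.4] 0.71
shade_handle [353.  390.7] 0.66Traceback (most recent call last):
  File "<stdin>", line 4, in <module>
ValueError: it knows: jar_mark, light_shade, plain_jar, red_stone, sample_jar, scan_station, scan_window, shade_handle, stage_top, tape
```

View pics/w1.png

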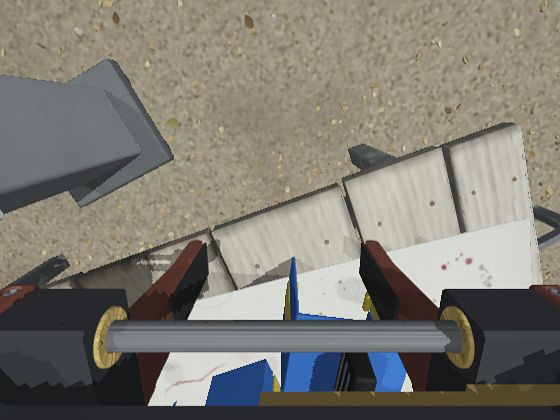

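carry_out([
  {"tx": -0.04, "ty": -0.01, "tz": -0.04, "ax": 0, "ay": 0, "az": 0, "hand": 1},
  {"tx": -0.08, "ty": -0.03, "tz": -0.075, "ax": 0, "ay": 0, "az": 0, "hand": 1},
])

```text
time: 1.3
tcp_pos: [321.5, 481.1, 288.0]
tool_rot: [-0.001, 0.231, 0.973, -0.001]
force: [1.5, 0.3, 0.5]
width: 87.9
finger_force: 0.0
```

Run:
```python
from h import *
p=load("w1")
s=arm.sense()
o=Rq(p["orientation"])
q=load("w0"); r0=R.from_quat([0.231787,0.972766,0,0]); tcp=np.array([270.55,535.56,222.65])
for d in ([0,0,0],[0,0,100],[0,0,200],[80,0,100],[80,0,200],[150,0,200],[0,0,-19]): print(d,proj(p,tcp+r0.apply(d)))
```

```text
[0, 0, 0] [282.44174673 256.77833618]
[0, 0, 100] [282.83226599 205.78711642]
[0, 0, 200] [283.02070866 181.18161637]
[80, 0, 100] [282.90924025 110.99680485]
[80, 0, 200] [283.08922417 110.91074083]
[150, 0, 200] [283.15730016  41.0906428 ]
[0, 0, -19] [282.31483574 273.34946725]
```

Run:
```python
from h import *
plan([590,320,330])
```

```text
tx ty tz [-0.3122 -0.0236 -0.0421] az 0 cur yaw 63.34 q6 -0.18 t 1.3 tilt [-0.0018 -0.0024 -1.    ]
```

carry_out([
  {"tx": -0.04, "ty": 0, "tz": -0.01, "ax": 0, "ay": 0, "az": 0, "hand": 1},
  {"tx": -0.08, "ty": 0, "tz": -0.02, "ax": 0, "ay": 0, "az": 0, "hand": 1},
  {"tx": -0.12, "ty": 0, "tz": -0.03, "ax": 0, "ay": 0, "az": 0, "hand": 1},
  {"tx": -0.16, "ty": -0.01, "tz": -0.04, "ax": 0, "ay": 0, "az": 0, "hand": 1},
  {"tx": -0.2, "ty": -0.01, "tz": -0.04, "ax": 0, "ay": 0, "az": 0, "hand": 1},
  {"tx": -0.24, "ty": -0.02, "tz": -0.04, "ax": 0, "ay": 0, "az": 0, "hand": 1},
  {"tx": -0.28, "ty": -0.02, "tz": -0.04, "ax": 0, "ay": 0, "az": 0, "hand": 1},
  {"tx": -0.31, "ty": -0.02, "tz": -0.04, "ax": 0, "ay": 0, "az": 0, "hand": 1},
  {"tx": -0.31, "ty": -0.02, "tz": -0.04, "ax": 0, "ay": 0, "az": 0, "hand": 1},
  {"tx": -0.31, "ty": -0.02, "tz": -0.04, "ax": 0, "ay": 0, "az": 0, "hand": 1},
])

```text
time: 2.3
tcp_pos: [589.6, 323.5, 328.1]
tool_rot: [-0.001, 0.232, 0.973, -0.0]
force: [-1.3, -0.2, -0.5]
width: 87.8
finger_force: 0.0
```

Run:
```python
from h import *
p=arm.camera("wrist");save("w2",p);keep("w2",p)
for t in ("light_shade","shade_handle"):
    for r in arm.place_of(p,t)[:4]: print(t,np.round(r["uv"],1),round(r["conf"],2))
plan([500,-30,300]);plan([480,-270,300])
```

```text
light_shade [213.  175.8] 0.85
light_shade [365.    9.6] 0.83
light_shade [278.1 138.9] 0.65
shade_handle [197.5 187.6] 0.63
shade_handle [ 92.1 223.2] 0.58
tx ty tz [-0.0805 -0.3565  0.0293] az 0 cur yaw 63.29 q6 -0.65 t 2.45 tilt [ 6.e-04  6.e-04 -1.e+00]
tx ty tz [-0.1706 -0.5799  0.0291] az 0 cur yaw 63.29 q6 -0.65 t 2.45 tilt [ 6.e-04  6.e-04 -1.e+00]
```

View pics/w2.png

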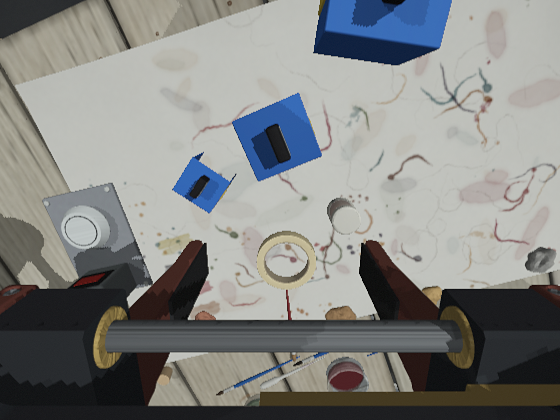

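Run:
```python
from h import *
p=load("w2");T=load("top");S=load("side")
r=np.array([atz(p,q,94) for q in ((299,93),(322,157),(258,181),(232,122))])
print(np.round(r,1),[np.linalg.norm(r[i]-r[i-1]) for i in range(4)],"mid",r.mean(0))
for e in ((268,126),(286,161),(277,144)): print("handle",atz(p,e,128),atz(p,e,116))
s=lambda u,v:np.array([150+u*300/690,130+v*260/598])
print(tri([(p,(278,144)),(S,s(260,285))]),tri([(p,(278,144)),(T,(185.5,217.5))]))
print("stage",tri([(p,(80,227)),(T,(70+446*.525,140+168*.525))]),atz(p,(80,227),34))
c=p["color"][70:200,210:340][:,:,::-1]; cv2.imwrite("pics/w2c.png",cv2.resize(c,(520,520),interpolation=3))
```

```text
[[508.1 385.9  94. ]
 [590.3 378.5  94. ]
 [581.1 291.   94. ]
 [501.2 297.5  94. ]] [np.float64(88.72748612618096), np.float64(82.46950245732751), np.float64(87.95834764680674), np.float64(80.16865828114241)] mid [545.15297311 338.23936101  94.        ]
handle [524.79064886 337.06105085 128.        ] [525.00202077 336.29067653 116.        ]
handle [569.3894889  337.46197427 128.        ] [571.07925645 336.70489007 116.        ]
handle [547.23193214 336.99998812 128.        ] [548.18720446 336.22758965 116.        ]
(array([546.54142386, 337.5446755 , 127.59762165]), np.float64(1.3207544302146814)) (array([549.02996914, 336.83990082, 106.57250798]), np.float64(0.47295631261263477))
stage (array([532.24180899,  -5.8551462 ,  32.54682395]), np.float64(2.6170485532294023)) [529.64249671  -3.96525716  34.        ]
```

View pics/w2c.png

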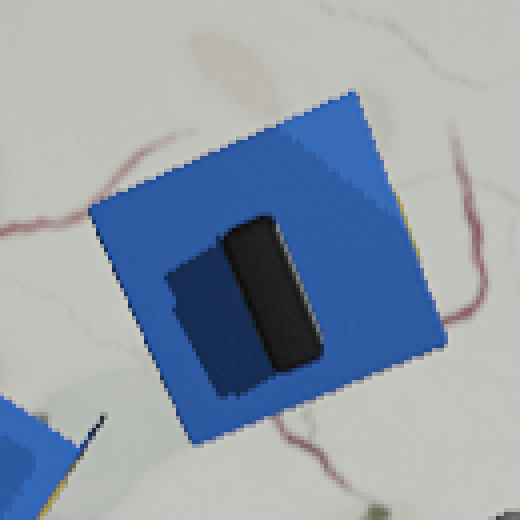

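Run:
```python
from h import *
plan([560,-15,260],74)
```

```text
tx ty tz [-0.1274 -0.3162  0.0693] az -10.71 cur yaw 63.29 q6 -0.65 t 2.45 tilt [ 6.e-04  6.e-04 -1.e+00]
```

carry_out([
  {"tx": -0.02, "ty": -0.04, "tz": 0.01, "ax": 0, "ay": 0, "az": -2, "hand": 1},
  {"tx": -0.04, "ty": -0.08, "tz": 0.02, "ax": 0, "ay": 0, "az": -4, "hand": 1},
  {"tx": -0.05, "ty": -0.12, "tz": 0.03, "ax": 0, "ay": 0, "az": -6, "hand": 1},
  {"tx": -0.07, "ty": -0.16, "tz": 0.04, "ax": 0, "ay": 0, "az": -8, "hand": 1},
  {"tx": -0.08, "ty": -0.2, "tz": 0.05, "ax": 0, "ay": 0, "az": -10.7, "hand": 1},
  {"tx": -0.1, "ty": -0.24, "tz": 0.06, "ax": 0, "ay": 0, "az": -10.7, "hand": 1},
  {"tx": -0.11, "ty": -0.28, "tz": 0.07, "ax": 0, "ay": 0, "az": -10.7, "hand": 1},
  {"tx": -0.127, "ty": -0.316, "tz": 0.07, "ax": 0, "ay": 0, "az": -10.7, "hand": 1},
  {"tx": -0.127, "ty": -0.316, "tz": 0.07, "ax": 0, "ay": 0, "az": -10.7, "hand": 1},
  {"tx": -0.127, "ty": -0.316, "tz": 0.07, "ax": 0, "ay": 0, "az": -10.7, "hand": 1},
])

```text
time: 3.45
tcp_pos: [559.8, -15.1, 259.6]
tool_rot: [0.001, 0.14, 0.99, 0.0]
force: [-0.4, 0.5, 0.1]
width: 87.8
finger_force: 0.0
```

Run:
```python
from h import *
p=arm.camera("wrist");save("w3",p);keep("w3",p)
for t in ("stage_top","scan_station","scan_window"):
    for r in arm.place_of(p,t)[:4]: print(t,np.round(r["uv"],1),round(r["conf"],2))
plan([510,-330,260],41)
```

```text
stage_top [286.2 156.8] 0.97
scan_station [283.  152.1] 0.81
scan_window [282.3 219.3] 0.93
tx ty tz [-0.0386 -0.3177 -0.001 ] az 33.03 cur yaw 74.03 q6 -1.38 t 3.65 tilt [ 6.e-04  2.e-04 -1.e+00]
```

View pics/w3.png

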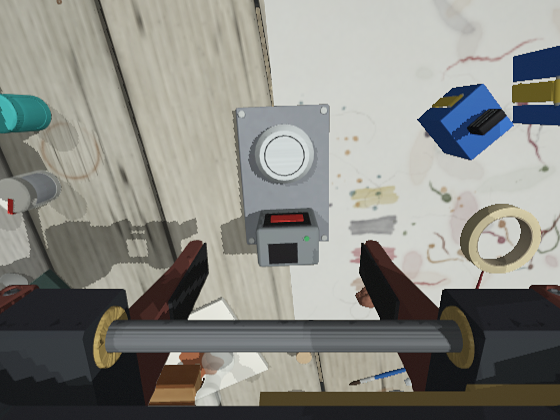

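Run:
```python
from h import *
p=load("w3");g=cv2.cvtColor(p["color"],cv2.COLOR_RGB2GRAY)
# black circle: dark contour inside the white stage
big=cv2.resize(g[115:195,245:325],None,fx=6,fy=6,interpolation=cv2.INTER_CUBIC)
th=cv2.adaptiveThreshold(big,255,cv2.ADAPTIVE_THRESH_MEAN_C,cv2.THRESH_BINARY_INV,61,12)
cs,_=cv2.findContours(th,cv2.RETR_LIST,cv2.CHAIN_APPROX_NONE)
for c in cs:
    if len(c)>200:
        e=cv2.fitEllipse(c);u=(np.array(e[0])+.5)/6-.5+[245,115]
        print(np.round(u,2),np.round(np.array(e[1])/6,1),np.round(atz(p,u,34),1))
def edge(u0,v0,u1,v1,z,n=40,w=6):
    P=[];d=np.array([u1-u0,v1-v0],float);L=np.hypot(*d);nn=np.array([-d[1],d[0]])/L
    for k in np.linspace(.08,.92,n):
        b=np.array([u0,v0])+k*d; t=np.arange(-w,w+.01,.25)
        m=np.float32(b+t[:,None]*nn)
        v=cv2.remap(cv2.GaussianBlur(g,(0,0),.8).astype(np.float32),m[None,:,0],m[None,:,1],cv2.INTER_LINEAR)[0]
        P.append(m[np.argmax(abs(np.gradient(v)))])
    W=np.float32([atz(p,q,z)[:2] for q in P]); l=cv2.fitLine(W,cv2.DIST_HUBER,0,.5,.01).ravel()
    return np.degrees(np.arctan2(l[1],l[0])),l[2:],np.median(abs((W-l[2:])@np.array([-l[1],l[0]])))
print(edge(238,109,328,105,10),edge(328,105,328,215,10),edge(238,109,246,205,10))
print(edge(259,236,318,233,90))
w=[atz(p,q,61) for q in ((282.3,219.3),)];print("window",w)
o=load("w2");print("window tri w2/w3? stage tri",tri([(p,(286.2,156)),(load("top"),(70+446*.525,140+168*.525))]))
print("window tri",tri([(p,(282.3,219.3)),(load("top"),(311,204.5)),(load("side"),(286.7,214))]))
```

```text
[283.94 155.27] [37.6 37.8] [534.3  -6.6  34. ]
[283.95 155.17] [41.1 41.3] [534.1  -6.5  34. ]
[284.78 152.04] [58.8 67.1] [530.7  -4.5  34. ]
[286.16 151.89] [56.4 61.4] [531.   -2.8  34. ]
(np.float32(75.9537), array([476.5691  ,   7.166174], dtype=float32), np.float32(0.3701705)) (np.float32(-13.987604), array([563.6201  ,  47.199436], dtype=float32), np.float32(0.23030701)) (np.float32(-13.802857), array([521.8646  , -68.815094], dtype=float32), np.float32(0.18772171))
(np.float32(77.05682), array([608.09216 , -23.908585], dtype=float32), np.float32(1.0915381e-05))
window [array([605.62821196, -29.23102406,  61.        ])]
window tri w2/w3? stage tri (array([526.47118438,  -2.56009405,  96.27454321]), np.float64(0.9253117561810764))
window tri (array([603.64865827, -27.59127429,  55.52220104]), np.float64(4.188206798704174))
```

carry_out([
  {"tx": -0.01, "ty": -0.04, "tz": 0, "ax": 0, "ay": 0, "az": 4, "hand": 1},
  {"tx": -0.01, "ty": -0.08, "tz": 0, "ax": 0, "ay": 0, "az": 8, "hand": 1},
  {"tx": -0.02, "ty": -0.12, "tz": 0, "ax": 0, "ay": 0, "az": 12, "hand": 1},
  {"tx": -0.02, "ty": -0.16, "tz": 0, "ax": 0, "ay": 0, "az": 16, "hand": 1},
  {"tx": -0.03, "ty": -0.2, "tz": 0, "ax": 0, "ay": 0, "az": 20, "hand": 1},
  {"tx": -0.03, "ty": -0.24, "tz": 0, "ax": 0, "ay": 0, "az": 24, "hand": 1},
  {"tx": -0.04, "ty": -0.28, "tz": 0, "ax": 0, "ay": 0, "az": 28, "hand": 1},
  {"tx": -0.04, "ty": -0.32, "tz": 0, "ax": 0, "ay": 0, "az": 33, "hand": 1},
  {"tx": -0.04, "ty": -0.34, "tz": 0, "ax": 0, "ay": 0, "az": 33, "hand": 1},
  {"tx": -0.04, "ty": -0.34, "tz": 0, "ax": 0, "ay": 0, "az": 33, "hand": 1},
])

```text
time: 4.65
tcp_pos: [504.0, -354.8, 258.0]
tool_rot: [-0.001, 0.416, 0.909, -0.0]
force: [-0.2, 1.2, -0.1]
width: 87.9
finger_force: 0.0
```

Run:
```python
from h import *
p=arm.camera("wrist");save("w4",p);keep("w4",p)
for t in ("sample_jar","jar_mark"):
    for r in arm.place_of(p,t)[:4]: print(t,np.round(r["uv"],1),round(r["conf"],2))
u=proj(p,[486,-336,59]);print(u)
u0,v0=np.int32(np.clip(u-[90,75],0,[370,260]))
print(u0,v0);c=p["color"][v0:v0+150,u0:u0+180][:,:,::-1]; cv2.imwrite("pics/w4c.png",cv2.resize(c,(720,600),interpolation=3))
print("stage tri",tri([(load("w3"),(283.95,155.2)),(load("top"),(304.15,228.2))]))
```

```text
sample_jar [246.4  86.9] 0.85
sample_jar [231.5 204.2] 0.7
sample_jar [277.3 154.8] 0.65
jar_mark [285.1 174.6] 0.97
jar_mark [232.7 193.3] 0.84
jar_mark [230.9  99.1] 0.64
[281.79578842 159.77497733]
191 84
stage tri (array([534.55240919,  -6.42310891,  33.00983395]), np.float64(0.28015609618623893))
```

View pics/w4c.png

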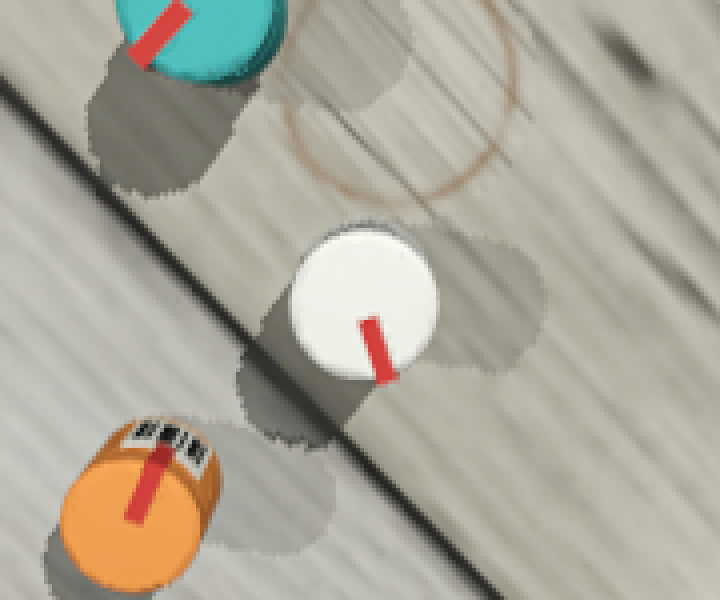

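```bash
cat > lid.py <<'E'
from h import *
def lid(p,uv,zt,verbose=True):
    u0,v0=np.int32(uv)-30; c=cv2.resize(p["color"][v0:v0+60,u0:u0+60],None,fx=6,fy=6,interpolation=cv2.INTER_CUBIC).astype(int)
    red=((c[...,0]>150)&(c[...,1]<110)&(c[...,2]<110)).astype(np.uint8)
    wh=((c.min(2)>212)).astype(np.uint8)
    m=cv2.morphologyEx(wh|red,cv2.MORPH_OPEN,np.ones((9,9)))
    cs,_=cv2.findContours(m,cv2.RETR_EXTERNAL,cv2.CHAIN_APPROX_NONE); k=max(cs,key=cv2.contourArea)
    e=cv2.fitEllipse(cv2.convexHull(k)); f=lambda q:(np.array(q)+.5)/6-.5+[u0,v0]
    C=atz(p,f(e[0]),zt)
    ys,xs=np.nonzero(red); P=np.float32([atz(p,f(q),zt)[:2] for q in zip(xs,ys)])
    l=cv2.fitLine(P,cv2.DIST_HUBER,0,.5,.01).ravel(); d=P.mean(0)-C[:2]; s=np.sign(l[:2]@d)
    print("uv",f(e[0]),"axes px",np.array(e[1])/6,"centre",C,"strip",np.degrees(np.arctan2(*(s*l[:2])[::-1])),"by mean",np.degrees(np.arctan2(d[1],d[0])))
    return f(e[0]),C
E
python3 - <<'E'
from lid import *
p=load("w4"); u,C=lid(p,(281,160),59)
print("tri",tri([(p,u),(load("top"),(70+660*.525,140+201*.525))]))
plan([C[0],C[1],13+0],None)
E
```

```text
uv [281.60177867 159.21493022] axes px [35.47437286 36.00082397] centre [ 485.4039555  -335.65434107   59.        ] strip -31.888141688449632 by mean -33.86376315139737
tri (array([ 485.35293636, -335.39151632,   61.16087791]), np.float64(0.1474453589547534))
tx ty tz [ 0.0252 -0.0043  0.2459] az 0 cur yaw 41.0 q6 -1.38 t 4.8 tilt [ 3.e-04  5.e-04 -1.e+00]
```

carry_out([
  {"tx": 0.025, "ty": -0.0043, "tz": 0.03, "ax": 0, "ay": 0, "az": 0, "hand": 1},
  {"tx": 0.0252, "ty": -0.0043, "tz": 0.07, "ax": 0, "ay": 0, "az": 0, "hand": 1},
  {"tx": 0.0252, "ty": -0.0043, "tz": 0.11, "ax": 0, "ay": 0, "az": 0, "hand": 1},
  {"tx": 0.0252, "ty": -0.0043, "tz": 0.14, "ax": 0, "ay": 0, "az": 0, "hand": 1},
  {"tx": 0.0252, "ty": -0.0043, "tz": 0.17, "ax": 0, "ay": 0, "az": 0, "hand": 1},
  {"tx": 0.0252, "ty": -0.0043, "tz": 0.2, "ax": 0, "ay": 0, "az": 0, "hand": 1},
  {"tx": 0.0252, "ty": -0.0043, "tz": 0.22, "ax": 0, "ay": 0, "az": 0, "hand": 1},
  {"tx": 0.0252, "ty": -0.0043, "tz": 0.235, "ax": 0, "ay": 0, "az": 0, "hand": 1},
  {"tx": 0.0252, "ty": -0.0043, "tz": 0.245, "ax": 0, "ay": 0, "az": 0, "hand": 1},
  {"tx": 0.0252, "ty": -0.0043, "tz": 0.245, "ax": 0, "ay": 0, "az": 0, "hand": 1},
  {"tx": 0.0252, "ty": -0.0043, "tz": 0.245, "ax": 0, "ay": 0, "az": 0, "hand": 1},
], force=15)

```text
time: 5.9
tcp_pos: [485.2, -337.1, 14.8]
tool_rot: [0.001, 0.415, 0.91, -0.0]
force: [-0.0, -0.1, 0.4]
width: 88.0
finger_force: 0.0
```

carry_out([
  {"tx": 0, "ty": 0, "tz": 0, "ax": 0, "ay": 0, "az": 0, "hand": 0.6},
  {"tx": 0, "ty": 0, "tz": 0, "ax": 0, "ay": 0, "az": 0, "hand": 0.53},
  {"tx": 0, "ty": 0, "tz": 0, "ax": 0, "ay": 0, "az": 0, "hand": 0.45},
  {"tx": 0, "ty": 0, "tz": 0, "ax": 0, "ay": 0, "az": 0, "hand": 0.3},
  {"tx": 0, "ty": 0, "tz": 0, "ax": 0, "ay": 0, "az": 0, "hand": 0.3},
  {"tx": 0, "ty": 0, "tz": 0, "ax": 0, "ay": 0, "az": 0, "hand": 0.3},
  {"tx": 0, "ty": 0, "tz": 0, "ax": 0, "ay": 0, "az": 0, "hand": 0.3},
  {"tx": 0, "ty": 0, "tz": 0, "ax": 0, "ay": 0, "az": 0, "hand": 0.3},
], force=15)

```text
time: 6.7
tcp_pos: [484.6, -337.1, 13.8]
tool_rot: [-0.0, 0.416, 0.91, -0.0]
force: [0.2, 0.7, 0.8]
width: 43.6
finger_force: 15.0
```

Run:
```python
from h import *
s=arm.sense();print(s["tcp_pos"],s["width"],s["finger_force"])
plan([485.4,-335.6,13]);plan([534.4,-6.5,130],59.5)
```

```text
[ 484.59296388 -337.1338126    13.81464095] 43.55686108697085 14.99980942357717
tx ty tz [0.0006 0.0016 0.0008] az 0 cur yaw 40.89 q6 -1.38 t 6.7 tilt [-0. -0. -1.]
tx ty tz [ 0.2173  0.2541 -0.1162] az -18.61 cur yaw 40.89 q6 -1.38 t 6.7 tilt [-0. -0. -1.]
```

carry_out([
  {"tx": 0, "ty": 0, "tz": -0.04, "ax": 0, "ay": 0, "az": 0, "hand": 0.3},
  {"tx": 0, "ty": 0, "tz": -0.08, "ax": 0, "ay": 0, "az": 0, "hand": 0.3},
  {"tx": 0.025, "ty": 0.03, "tz": -0.116, "ax": 0, "ay": 0, "az": -2, "hand": 0.3},
  {"tx": 0.05, "ty": 0.06, "tz": -0.116, "ax": 0, "ay": 0, "az": -5, "hand": 0.3},
  {"tx": 0.08, "ty": 0.094, "tz": -0.116, "ax": 0, "ay": 0, "az": -8, "hand": 0.3},
  {"tx": 0.11, "ty": 0.129, "tz": -0.116, "ax": 0, "ay": 0, "az": -11, "hand": 0.3},
  {"tx": 0.14, "ty": 0.164, "tz": -0.116, "ax": 0, "ay": 0, "az": -14, "hand": 0.3},
  {"tx": 0.17, "ty": 0.199, "tz": -0.116, "ax": 0, "ay": 0, "az": -17, "hand": 0.3},
  {"tx": 0.2, "ty": 0.234, "tz": -0.116, "ax": 0, "ay": 0, "az": -18.6, "hand": 0.3},
  {"tx": 0.2173, "ty": 0.2541, "tz": -0.116, "ax": 0, "ay": 0, "az": -18.6, "hand": 0.3},
  {"tx": 0.2173, "ty": 0.2541, "tz": -0.116, "ax": 0, "ay": 0, "az": -18.6, "hand": 0.3},
  {"tx": 0.2173, "ty": 0.2541, "tz": -0.116, "ax": 0, "ay": 0, "az": -18.6, "hand": 0.3},
])

```text
time: 7.9
tcp_pos: [534.2, -6.3, 129.5]
tool_rot: [-0.0, 0.262, 0.965, -0.0]
force: [-0.5, -0.4, -0.8]
width: 44.1
finger_force: 15.0
```

Run:
```python
from h import *
s=arm.sense();print(s["tcp_pos"],s["width"],s["finger_force"],s["force"])
plan([534.4,-6.5,47.8],59.5)
```

```text
[534.24323827  -6.33279237 129.51877602] 44.11952787929701 14.998549894123396 [-0.50089118 -0.41826398 -0.83337184]
tx ty tz [-0.0002 -0.      0.0817] az 0.08 cur yaw 59.58 q6 -1.11 t 7.9 tilt [-6.e-04 -6.e-04 -1.e+00]
```

carry_out([
  {"tx": 0, "ty": 0, "tz": 0.03, "ax": 0, "ay": 0, "az": 0, "hand": 0.3},
  {"tx": 0, "ty": 0, "tz": 0.055, "ax": 0, "ay": 0, "az": 0, "hand": 0.3},
  {"tx": 0, "ty": 0, "tz": 0.07, "ax": 0, "ay": 0, "az": 0, "hand": 0.3},
  {"tx": 0, "ty": 0, "tz": 0.076, "ax": 0, "ay": 0, "az": 0, "hand": 0.3},
  {"tx": 0, "ty": 0, "tz": 0.08, "ax": 0, "ay": 0, "az": 0, "hand": 0.3},
  {"tx": 0, "ty": 0, "tz": 0.081, "ax": 0, "ay": 0, "az": 0, "hand": 0.3},
  {"tx": 0, "ty": 0, "tz": 0.081, "ax": 0, "ay": 0, "az": 0, "hand": 0.3},
])

```text
time: 8.6
tcp_pos: [535.0, -6.7, 49.8]
tool_rot: [0.001, 0.263, 0.965, 0.0]
force: [-0.4, -0.1, -1.0]
width: 43.8
finger_force: 15.0
```

Run:
```python
from h import *
s=arm.sense();print(s["tcp_pos"],s["width"],s["finger_force"],s["force"])
```

```text
[534.97778406  -6.69986093  49.81446317] 43.844771544451525 14.998737087811387 [-0.40989144 -0.07026126 -1.03724255]
```

carry_out([
  {"tx": 0, "ty": 0, "tz": 0, "ax": 0, "ay": 0, "az": 0, "hand": 0.3},
  {"tx": 0, "ty": 0, "tz": 0.0005, "ax": 0, "ay": 0, "az": 0, "hand": 0.3},
  {"tx": 0, "ty": 0, "tz": 0.001, "ax": 0, "ay": 0, "az": 0, "hand": 0.3},
  {"tx": 0, "ty": 0, "tz": 0.001, "ax": 0, "ay": 0, "az": 0, "hand": 0.3},
])

```text
time: 9.0
tcp_pos: [534.4, -6.4, 47.9]
tool_rot: [0.0, 0.263, 0.965, 0.0]
force: [-0.1, -0.0, -1.9]
width: 43.9
finger_force: 15.0
```

carry_out([
  {"tx": 0, "ty": 0, "tz": 0.0005, "ax": 0, "ay": 0, "az": 0, "hand": 0.3},
  {"tx": 0, "ty": 0, "tz": 0.001, "ax": 0, "ay": 0, "az": 0, "hand": 0.3},
  {"tx": 0, "ty": 0, "tz": 0.001, "ax": 0, "ay": 0, "az": 0, "hand": 0.3},
])

```text
time: 9.3
tcp_pos: [534.5, -6.4, 47.8]
tool_rot: [0.0, 0.263, 0.965, 0.0]
force: [-2.8, 1.3, 5.0]
width: 44.0
finger_force: 15.0
```

Contact (5 N up). Release and rise.

carry_out([
  {"tx": 0, "ty": 0, "tz": 0, "ax": 0, "ay": 0, "az": 0, "hand": 0.52},
  {"tx": 0, "ty": 0, "tz": 0, "ax": 0, "ay": 0, "az": 0, "hand": 0.6},
  {"tx": 0, "ty": 0, "tz": 0, "ax": 0, "ay": 0, "az": 0, "hand": 0.8},
  {"tx": 0, "ty": 0, "tz": 0, "ax": 0, "ay": 0, "az": 0, "hand": 0.95},
  {"tx": 0, "ty": 0, "tz": 0, "ax": 0, "ay": 0, "az": 0, "hand": 0.95},
  {"tx": 0, "ty": 0, "tz": -0.02, "ax": 0, "ay": 0, "az": 0, "hand": 0.95},
  {"tx": 0, "ty": 0, "tz": -0.05, "ax": 0, "ay": 0, "az": 0, "hand": 0.95},
  {"tx": 0, "ty": 0, "tz": -0.09, "ax": 0, "ay": 0, "az": 0, "hand": 1},
  {"tx": 0, "ty": 0, "tz": -0.13, "ax": 0, "ay": 0, "az": 0, "hand": 1},
  {"tx": -0.02, "ty": 0, "tz": -0.17, "ax": 0, "ay": 0, "az": 0, "hand": 1},
  {"tx": -0.03, "ty": 0, "tz": -0.21, "ax": 0, "ay": 0, "az": 0, "hand": 1},
  {"tx": -0.03, "ty": 0, "tz": -0.21, "ax": 0, "ay": 0, "az": 0, "hand": 1},
])

```text
time: 10.5
tcp_pos: [562.5, -22.5, 263.6]
tool_rot: [0.005, 0.263, 0.965, 0.001]
force: [-0.2, 1.4, 0.7]
width: 88.0
finger_force: 0.0
```

Run:
```python
from lid import *
p=arm.camera("wrist");save("w5",p);keep("w5",p)
u=proj(p,[534,-6,93]);print(u);lid(p,u,93)
u0,v0=np.int32(u)-[75,65];c=p["color"][v0:v0+150,u0:u0+150][:,:,::-1]; cv2.imwrite("pics/w5c.png",cv2.resize(c,(600,600),interpolation=3))
plan([575,320,250],85)
```

```text
[282.01069139 155.54163806]
uv [282.7485199  155.36180369] axes px [37.61835734 38.65935008] centre [534.23454282  -5.22487856  93.        ] strip -12.682572067669055 by mean -16.793839796620933
tx ty tz [0.1623 0.3015 0.0101] az -25.53 cur yaw 59.47 q6 -1.14 t 10.55 tilt [ 5.9e-03 -6.0e-04 -1.0e+00]
```

View pics/w5c.png

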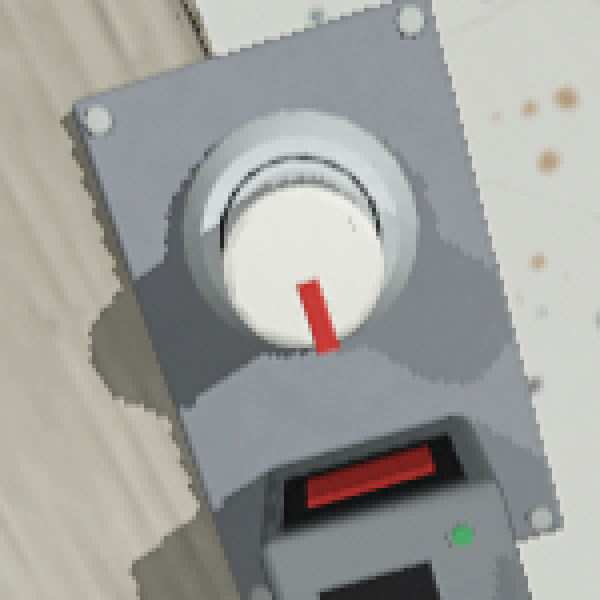

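carry_out([
  {"tx": 0.015, "ty": 0.03, "tz": 0, "ax": 0, "ay": 0, "az": -2, "hand": 1},
  {"tx": 0.03, "ty": 0.06, "tz": 0, "ax": 0, "ay": 0, "az": -5, "hand": 1},
  {"tx": 0.05, "ty": 0.1, "tz": 0, "ax": 0, "ay": 0, "az": -8, "hand": 1},
  {"tx": 0.07, "ty": 0.14, "tz": 0, "ax": 0, "ay": 0, "az": -11, "hand": 1},
  {"tx": 0.09, "ty": 0.175, "tz": 0, "ax": 0, "ay": 0, "az": -14, "hand": 1},
  {"tx": 0.11, "ty": 0.21, "tz": 0, "ax": 0, "ay": 0, "az": -17, "hand": 1},
  {"tx": 0.13, "ty": 0.245, "tz": 0, "ax": 0, "ay": 0, "az": -20, "hand": 1},
  {"tx": 0.15, "ty": 0.28, "tz": 0.01, "ax": 0, "ay": 0, "az": -23, "hand": 1},
  {"tx": 0.17, "ty": 0.3144, "tz": 0.01, "ax": 0, "ay": 0, "az": -25.5, "hand": 1},
  {"tx": 0.17, "ty": 0.3144, "tz": 0.01, "ax": 0, "ay": 0, "az": -25.5, "hand": 1},
  {"tx": 0.17, "ty": 0.3144, "tz": 0.01, "ax": 0, "ay": 0, "az": -25.5, "hand": 1},
])

```text
time: 11.65
tcp_pos: [572.6, 335.9, 244.4]
tool_rot: [-0.001, 0.043, 0.999, -0.001]
force: [-0.7, 0.1, -0.6]
width: 88.1
finger_force: 0.0
```

Run:
```python
from h import *
p=arm.camera("wrist");save("w6",p);keep("w6",p)
for t in ("shade_handle","light_shade"):
    for r in arm.place_of(p,t)[:3]: print(t,np.round(r["uv"],1),round(r["conf"],2))
print(proj(p,[547,337,116]))
plan([547,337,97],85)
```

```text
shade_handle [167.2 182.1] 0.86
shade_handle [529.2  24.9] 0.78
shade_handle [279.6 169.2] 0.66
light_shade [428.3  60.5] 0.67
light_shade [285.  157.2] 0.65
light_shade [187.5 168. ] 0.57
[282.35163845 171.42437171]
tx ty tz [0.0266 0.0005 0.1497] az -0.1 cur yaw 84.9 q6 -1.01 t 11.8 tilt [-2.e-04 -5.e-04 -1.e+00]
```

View pics/w6.png

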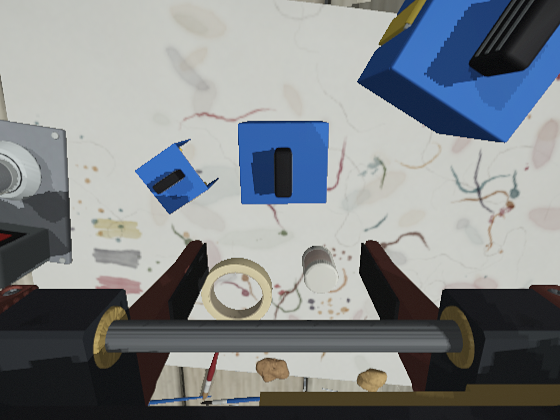

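Run:
```python
from h import *
p=load("w6")
c=p["color"].astype(int);m=((c[...,2]>130)&(c[...,0]<90)).astype(np.uint8); b=((c.max(2)<60)).astype(np.uint8)
print("row extents",[ (np.nonzero(m[r,200:360])[0][[0,-1]]+200).tolist() for r in (128,135,142,200)])
print("col extents",[ (np.nonzero(m[90:235,k])[0][[0,-1]]+90).tolist() for k in (244,250,260,300,310,322)])
bb=np.zeros_like(b);bb[140:205,268:300]=b[140:205,268:300]
cs,_=cv2.findContours(bb,cv2.RETR_EXTERNAL,cv2.CHAIN_APPROX_NONE);k=max(cs,key=cv2.contourArea);print("bar",cv2.minAreaRect(k),cv2.boundingRect(k))
x,y,w,h=cv2.boundingRect(k)
print("bar ctr 128",atz(p,(x+w/2-.5,y+h/2-.5),128),"roof",[np.round(atz(p,q,94),1) for q in ((239,122),(328,122),(328,204),(239,204))])
print("tri",tri([(p,(x+w/2-.5,y+h/2-.5)),(load("top"),(185.5,217.5)),(load("w2"),(277,143.5))]))
```

```text
row extents [[238, 328], [238, 327], [239, 327], [241, 325]]
col extents [[124, 203], [123, 203], [123, 203], [123, 202], [123, 202], [122, 202]]
bar ((282.5, 172.0), (48.0, 17.0), 90.0) (274, 148, 18, 49)
bar ctr 128 [545.31726737 337.34967708 128.        ] roof [array([499.1, 298.6,  94. ]), array([506.4, 384.9,  94. ]), array([589.6, 381.3,  94. ]), array([581.7, 288.2,  94. ])]
tri (array([548.35186915, 336.44058439, 109.44646225]), np.float64(0.6678990920746737))
```

Run:
```python
from h import *
o=np.array([546,337,0]);r=R.from_euler("z",-5,degrees=True)
for n in ("top","side","w1"):
    p=load(n);print(n)
    for X in (-45,38):
      for z in (75,45,12):
        print(X,z,[p["color"][int(round(v)),int(round(u))].tolist() if 0<=v<420 and 0<=u<560 else None for u,v in (proj(p,o+r.apply([X,y,z])) for y in (-30,-10,10,30))])
p=load("side");u=np.int32(proj(p,o+[0,0,50]));c=p["color"][u[1]-35:u[1]+35,u[0]-40:u[0]+40][:,:,::-1];cv2.imwrite("pics/s2c.png",cv2.resize(c,(680,595),interpolation=3))
```

```text
top
-45 75 [[65, 76, 109], [51, 62, 105], [57, 67, 107], [47, 61, 98]]
-45 45 [[74, 85, 114], [82, 87, 117], [46, 62, 106], [80, 89, 119]]
-45 12 [[228, 227, 219], [167, 172, 176], [225, 226, 223], [228, 227, 221]]
38 75 [[67, 108, 210], [63, 106, 210], [62, 93, 178], [54, 104, 218]]
38 45 [[72, 105, 192], [63, 75, 108], [71, 114, 207], [68, 100, 183]]
38 12 [[68, 74, 98], [65, 99, 181], [67, 79, 125], [73, 72, 68]]
side
-45 75 [[16, 38, 80], [16, 39, 80], [17, 40, 82], [13, 37, 81]]
-45 45 [[54, 63, 88], [18, 44, 94], [28, 71, 150], [17, 18, 17]]
-45 12 [[22, 59, 129], [16, 28, 56], [17, 15, 20], [57, 60, 60]]
38 75 [[33, 33, 33], [27, 64, 131], [30, 75, 156], [26, 61, 126]]
38 45 [[31, 75, 157], [24, 62, 129], [57, 74, 117], [21, 54, 116]]
38 12 [[150, 143, 125], [144, 122, 31], [49, 68, 120], [20, 56, 116]]
w1
-45 75 [[39, 40, 44], [39, 40, 43], [38, 38, 42], [33, 66, 122]]
-45 45 [[33, 65, 121], [33, 66, 122], [33, 67, 122], [33, 67, 122]]
-45 12 [[33, 66, 121], [33, 66, 121], [34, 67, 122], [33, 66, 123]]
38 75 [None, None, None, None]
38 45 [None, None, None, None]
38 12 [[40, 41, 43], [39, 40, 43], [39, 40, 43], [76, 66, 43]]
```

View pics/s2c.png

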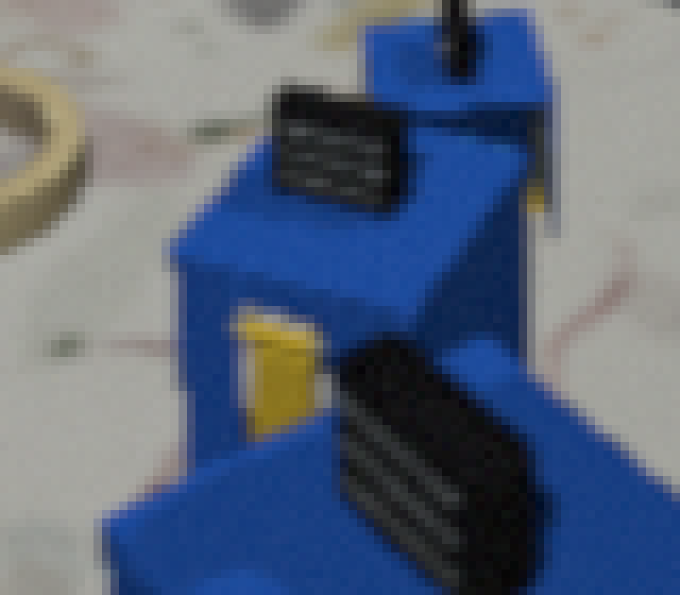

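carry_out([
  {"tx": 0.027, "ty": 0.0005, "tz": 0.02, "ax": 0, "ay": 0, "az": 0, "hand": 0.7},
  {"tx": 0.0273, "ty": 0.0005, "tz": 0.05, "ax": 0, "ay": 0, "az": 0, "hand": 0.6},
  {"tx": 0.0273, "ty": 0.0005, "tz": 0.08, "ax": 0, "ay": 0, "az": 0, "hand": 0.6},
  {"tx": 0.0273, "ty": 0.0005, "tz": 0.1, "ax": 0, "ay": 0, "az": 0, "hand": 0.6},
  {"tx": 0.0273, "ty": 0.0005, "tz": 0.12, "ax": 0, "ay": 0, "az": 0, "hand": 0.6},
  {"tx": 0.0273, "ty": 0.0005, "tz": 0.135, "ax": 0, "ay": 0, "az": 0, "hand": 0.6},
  {"tx": 0.0273, "ty": 0.0005, "tz": 0.143, "ax": 0, "ay": 0, "az": 0, "hand": 0.6},
  {"tx": 0.0273, "ty": 0.0005, "tz": 0.147, "ax": 0, "ay": 0, "az": 0, "hand": 0.6},
  {"tx": 0.0273, "ty": 0.0005, "tz": 0.147, "ax": 0, "ay": 0, "az": 0, "hand": 0.6},
  {"tx": 0.0273, "ty": 0.0005, "tz": 0.147, "ax": 0, "ay": 0, "az": 0, "hand": 0.6},
], force=50)

```text
time: 12.8
tcp_pos: [546.7, 338.5, 101.0]
tool_rot: [0.001, 0.044, 0.999, 0.0]
force: [-0.6, 0.4, 0.8]
width: 52.6
finger_force: 0.0
```

carry_out([
  {"tx": 0, "ty": 0, "tz": 0, "ax": 0, "ay": 0, "az": 0, "hand": 0.35},
  {"tx": 0, "ty": 0, "tz": 0, "ax": 0, "ay": 0, "az": 0, "hand": 0.25},
  {"tx": 0, "ty": 0, "tz": 0, "ax": 0, "ay": 0, "az": 0, "hand": 0.2},
  {"tx": 0, "ty": 0, "tz": 0, "ax": 0, "ay": 0, "az": 0, "hand": 0.1},
  {"tx": 0, "ty": 0, "tz": 0, "ax": 0, "ay": 0, "az": 0, "hand": 0.1},
  {"tx": 0, "ty": 0, "tz": 0, "ax": 0, "ay": 0, "az": 0, "hand": 0.1},
  {"tx": 0, "ty": 0, "tz": 0, "ax": 0, "ay": 0, "az": 0, "hand": 0.1},
  {"tx": 0, "ty": 0, "tz": 0, "ax": 0, "ay": 0, "az": 0, "hand": 0.1},
], force=50)

```text
time: 13.6
tcp_pos: [546.2, 338.3, 99.7]
tool_rot: [-0.0, 0.044, 0.999, -0.0]
force: [0.2, -0.6, -0.4]
width: 15.7
finger_force: 50.0
```

Run:
```python
from h import *
s=arm.sense();print(s["tcp_pos"],s["width"],s["finger_force"],s["force"])
plan([534.3,-6,235],76)
```

```text
[546.20114136 338.25603082  99.69218362] 15.743028960006365 49.97642397880554 [ 0.20640102 -0.62156762 -0.43946555]
tx ty tz [-0.0182 -0.344  -0.1353] az 8.99 cur yaw 84.99 q6 -0.98 t 13.6 tilt [-1.e-04 -2.e-04 -1.e+00]
```

carry_out([
  {"tx": 0, "ty": 0, "tz": -0.01, "ax": 0, "ay": 0, "az": 0, "hand": 0.1},
  {"tx": 0, "ty": 0, "tz": -0.035, "ax": 0, "ay": 0, "az": 0, "hand": 0.1},
  {"tx": 0, "ty": 0, "tz": -0.065, "ax": 0, "ay": 0, "az": 0, "hand": 0.1},
  {"tx": 0, "ty": 0, "tz": -0.095, "ax": 0, "ay": 0, "az": 0, "hand": 0.1},
  {"tx": 0, "ty": 0, "tz": -0.12, "ax": 0, "ay": 0, "az": 0, "hand": 0.1},
  {"tx": 0, "ty": -0.01, "tz": -0.135, "ax": 0, "ay": 0, "az": 0, "hand": 0.1},
  {"tx": 0, "ty": -0.03, "tz": -0.14, "ax": 0, "ay": 0, "az": 0, "hand": 0.1},
  {"tx": 0, "ty": -0.06, "tz": -0.14, "ax": 0, "ay": 0, "az": 1, "hand": 0.1},
  {"tx": -0.005, "ty": -0.09, "tz": -0.14, "ax": 0, "ay": 0, "az": 2, "hand": 0.1},
  {"tx": -0.007, "ty": -0.12, "tz": -0.14, "ax": 0, "ay": 0, "az": 3, "hand": 0.1},
  {"tx": -0.009, "ty": -0.15, "tz": -0.14, "ax": 0, "ay": 0, "az": 4, "hand": 0.1},
  {"tx": -0.01, "ty": -0.18, "tz": -0.14, "ax": 0, "ay": 0, "az": 5, "hand": 0.1},
])

```text
time: 14.8
tcp_pos: [540.0, 156.3, 239.3]
tool_rot: [-0.0, 0.088, 0.996, -0.0]
force: [1.2, 1.0, -1.1]
width: 15.8
finger_force: 50.0
```

Run:
```python
from h import *
s=arm.sense();print(s["tcp_pos"],s["width"],s["finger_force"],s["force"],s["torque"])
plan([534.3,-6,240],76)
```

```text
[539.95003876 156.29828248 239.34821228] 15.829253565759561 49.97552812099457 [ 1.18456268  0.98592625 -1.06769328] [-0.01943119 -0.03184974 -0.02777251]
tx ty tz [-0.0228 -0.1608 -0.0006] az 3.94 cur yaw 79.94 q6 -1.17 t 14.8 tilt [-1.e-03 -5.e-04 -1.e+00]
```

carry_out([
  {"tx": -0.004, "ty": -0.03, "tz": 0, "ax": 0, "ay": 0, "az": 1, "hand": 0.1},
  {"tx": -0.008, "ty": -0.06, "tz": 0, "ax": 0, "ay": 0, "az": 2, "hand": 0.1},
  {"tx": -0.013, "ty": -0.09, "tz": 0, "ax": 0, "ay": 0, "az": 3, "hand": 0.1},
  {"tx": -0.017, "ty": -0.12, "tz": 0, "ax": 0, "ay": 0, "az": 3.9, "hand": 0.1},
  {"tx": -0.021, "ty": -0.145, "tz": 0, "ax": 0, "ay": 0, "az": 3.9, "hand": 0.1},
  {"tx": -0.023, "ty": -0.159, "tz": 0, "ax": 0, "ay": 0, "az": 3.9, "hand": 0.1},
  {"tx": -0.023, "ty": -0.159, "tz": 0, "ax": 0, "ay": 0, "az": 3.9, "hand": 0.1},
  {"tx": -0.023, "ty": -0.159, "tz": 0, "ax": 0, "ay": 0, "az": 3.9, "hand": 0.1},
  {"tx": -0.023, "ty": -0.159, "tz": 0, "ax": 0, "ay": 0, "az": 3.9, "hand": 0.1},
])

```text
time: 15.7
tcp_pos: [535.5, -1.4, 239.7]
tool_rot: [-0.0, 0.12, 0.993, 0.0]
force: [0.1, -0.0, -1.8]
width: 15.9
finger_force: 50.0
```

Run:
```python
from h import *
p=arm.camera("wrist");save("w7",p);keep("w7",p)
s=arm.sense();t=s["tcp_pos"];r=Rq(s["tool_rot"]);print(t,s["force"],s["torque"])
plan([534.3,-6,109.7],76)
# roof as held: edges of light blue area vs prediction (roof 5.7 mm beyond TCP)
P=[proj(p,t+r.apply([-x,y,t[2]*0+5.7])) for x,y in ((-45,-45),(-45,45),(38,45),(38,-45))];print("pred corners",np.round(P,1))
c=p["color"].astype(int);m=((c[...,2]>90)&(c[...,2]>c[...,0]+50)&(c[...,2]>c[...,1]+30))
v=int(round(P[0][1]))
for col in (200,220,240,320,345): 
    k=np.nonzero(m[:300,col])[0]; print(col,k[[0,-1]] if len(k) else None)
for row in (150,170,190,210):
    k=np.nonzero(m[row])[0]; print("row",row,k[[0,-1]] if len(k) else None)
```

```text
[535.51190446  -1.33059867 239.75233291] [-0.38139737 -0.20536457 -1.47306882] [ 0.01620928 -0.01698981 -0.02566004]
tx ty tz [ 0.     -0.0049  0.1301] az 0.18 cur yaw 76.18 q6 -1.4 t 15.75 tilt [-1.e-04  3.e-04 -1.e+00]
pred corners [[201.  177.6]
 [364.8 177.8]
 [354.5 307.7]
 [211.2 307.5]]
200 None
220 [167 288]
240 [158 278]
320 [157 266]
345 [166 288]
row 150 [443 506]
row 170 [217 502]
row 190 [204 475]
row 210 [205 361]
```

Run:
```python
from h import *
p=load("w7");c=p["color"].astype(int)
for col in (225,255,315,340): print(col,[(r,c[r,col].tolist()) for r in range(168,190,2)])
for row in (182,200,215): print(row,[c[row,k].tolist() for k in range(196,212,2)],[c[row,k].tolist() for k in range(354,370,2)])
s=arm.sense();t=s["tcp_pos"];r=Rq(s["tool_rot"])
for x in (43,44,45,46,47,48):print(x,proj(p,t+r.apply([x,0,5.7])),proj(p,t+r.apply([x,0,99.7])))
```

```text
225 [(168, [37, 70, 128]), (170, [37, 70, 127]), (172, [36, 69, 127]), (174, [36, 69, 128]), (176, [36, 69, 128]), (178, [35, 68, 126]), (180, [51, 101, 175]), (182, [61, 119, 202]), (184, [63, 123, 205]), (186, [64, 123, 204]), (188, [63, 123, 205])]
255 [(168, [36, 70, 127]), (170, [36, 69, 128]), (172, [37, 70, 129]), (174, [37, 70, 129]), (176, [38, 70, 129]), (178, [35, 68, 126]), (180, [54, 104, 181]), (182, [62, 121, 203]), (184, [64, 123, 204]), (186, [64, 123, 204]), (188, [65, 123, 204])]
315 [(168, [37, 70, 129]), (170, [37, 70, 129]), (172, [38, 71, 129]), (174, [37, 70, 129]), (176, [36, 70, 129]), (178, [34, 66, 122]), (180, [52, 100, 174]), (182, [63, 121, 203]), (184, [64, 124, 205]), (186, [64, 123, 205]), (188, [64, 124, 205])]
340 [(168, [35, 69, 128]), (170, [36, 69, 129]), (172, [36, 69, 128]), (174, [37, 70, 129]), (176, [37, 70, 128]), (178, [32, 63, 118]), (180, [51, 100, 175]), (182, [63, 122, 204]), (184, [64, 124, 205]), (186, [65, 124, 205]), (188, [64, 123, 205])]
182 [[117, 116, 103], [119, 118, 107], [120, 117, 107], [119, 115, 105], [52, 108, 190], [61
[... 368 characters left out ...]
24, 205], [94, 129, 200], [218, 218, 212], [217, 218, 212], [216, 218, 213]]
215 [[124, 122, 111], [122, 120, 109], [123, 121, 110], [121, 119, 108], [123, 120, 109], [45, 97, 175], [63, 122, 205], [63, 121, 204]] [[64, 122, 205], [64, 123, 205], [64, 123, 206], [59, 121, 206], [203, 193, 150], [194, 190, 158], [201, 196, 169], [204, 200, 178]]
43 [282.91529658 181.26153991] [283.11072222 156.97735042]
44 [282.91632504 179.48204301] [283.11161637 155.78404405]
45 [282.91735704 177.69641241] [283.11251253 154.58804432]
46 [282.91839261 175.90461635] [283.11341072 153.3893421 ]
47 [282.91943176 174.10662284] [283.11431093 152.18792822]
48 [282.9204745  172.30239967] [283.11521319 150.98379346]
```

carry_out([
  {"tx": 0.0015, "ty": -0.005, "tz": 0.01, "ax": 0, "ay": 0, "az": 0, "hand": 0.1},
  {"tx": 0.0015, "ty": -0.005, "tz": 0.02, "ax": 0, "ay": 0, "az": 0, "hand": 0.1},
  {"tx": 0.0015, "ty": -0.005, "tz": 0.02, "ax": 0, "ay": 0, "az": 0, "hand": 0.1},
  {"tx": 0.0015, "ty": -0.005, "tz": 0.02, "ax": 0, "ay": 0, "az": 0, "hand": 0.1},
])

```text
time: 16.15
tcp_pos: [532.5, -6.7, 219.0]
tool_rot: [-0.001, 0.121, 0.993, 0.0]
force: [0.0, 0.6, -1.1]
width: 15.8
finger_force: 50.0
```

Run:
```python
from h import *
s=arm.sense();print(s["tcp_pos"],s["force"],s["torque"])
plan(np.array([534.3,-6.2,109.7])+[-1.46,.36,0],76)
```

```text
[532.51981131  -6.74815825 218.95802523] [ 2.82208431e-04  5.63082159e-01 -1.07438426e+00] [ 0.01885925 -0.00687675  0.00275758]
tx ty tz [-0.0002  0.001   0.1093] az 0.11 cur yaw 76.11 q6 -1.4 t 16.15 tilt [-1.4e-03  2.0e-04 -1.0e+00]
```

carry_out([
  {"tx": 0, "ty": 0.0008, "tz": 0.01, "ax": 0, "ay": 0, "az": 0, "hand": 0.1},
  {"tx": 0, "ty": 0.0008, "tz": 0.025, "ax": 0, "ay": 0, "az": 0, "hand": 0.1},
  {"tx": 0, "ty": 0.0008, "tz": 0.04, "ax": 0, "ay": 0, "az": 0, "hand": 0.1},
  {"tx": 0, "ty": 0.0008, "tz": 0.055, "ax": 0, "ay": 0, "az": 0, "hand": 0.1},
  {"tx": 0, "ty": 0.0008, "tz": 0.068, "ax": 0, "ay": 0, "az": 0, "hand": 0.1},
  {"tx": 0, "ty": 0.0008, "tz": 0.076, "ax": 0, "ay": 0, "az": 0, "hand": 0.1},
  {"tx": 0, "ty": 0.0008, "tz": 0.082, "ax": 0, "ay": 0, "az": 0, "hand": 0.1},
  {"tx": 0, "ty": 0.0008, "tz": 0.082, "ax": 0, "ay": 0, "az": 0, "hand": 0.1},
  {"tx": 0, "ty": 0.0008, "tz": 0.082, "ax": 0, "ay": 0, "az": 0, "hand": 0.1},
])

```text
time: 17.05
tcp_pos: [533.3, -6.2, 138.3]
tool_rot: [0.0, 0.121, 0.993, -0.0]
force: [0.3, 0.2, -0.9]
width: 15.5
finger_force: 50.0
```

Run:
```python
from h import *
s=arm.sense();print(s["tcp_pos"],s["force"],s["torque"],s["width"])
plan(np.array([534.3,-6.2,109.7])+[-1.46,.36,0],76)
```

```text
[533.25789017  -6.19413487 138.29235391] [ 0.31655955  0.2239858  -0.92852751] [-0.00581209 -0.02434521  0.03791174] 15.462866544369316
tx ty tz [0.0005 0.0002 0.0286] az 0.1 cur yaw 76.1 q6 -1.4 t 17.05 tilt [ 8.e-04 -1.e-04 -1.e+00]
```

Well centred. Press down in small steps.

carry_out([
  {"tx": 0, "ty": 0, "tz": 0.004, "ax": 0, "ay": 0, "az": 0, "hand": 0.1},
  {"tx": 0, "ty": 0, "tz": 0.008, "ax": 0, "ay": 0, "az": 0, "hand": 0.1},
  {"tx": 0, "ty": 0, "tz": 0.011, "ax": 0, "ay": 0, "az": 0, "hand": 0.1},
  {"tx": 0, "ty": 0, "tz": 0.014, "ax": 0, "ay": 0, "az": 0, "hand": 0.1},
  {"tx": 0, "ty": 0, "tz": 0.017, "ax": 0, "ay": 0, "az": 0, "hand": 0.1},
  {"tx": 0, "ty": 0, "tz": 0.02, "ax": 0, "ay": 0, "az": 0, "hand": 0.1},
  {"tx": 0, "ty": 0, "tz": 0.022, "ax": 0, "ay": 0, "az": 0, "hand": 0.1},
  {"tx": 0, "ty": 0, "tz": 0.022, "ax": 0, "ay": 0, "az": 0, "hand": 0.1},
], force=60)

```text
time: 17.85
tcp_pos: [532.8, -6.0, 115.2]
tool_rot: [-0.0, 0.121, 0.993, 0.0]
force: [-0.5, 0.2, -4.3]
width: 15.5
finger_force: 60.0
```

carry_out([
  {"tx": 0, "ty": 0, "tz": 0.002, "ax": 0, "ay": 0, "az": 0, "hand": 0.1},
  {"tx": 0, "ty": 0, "tz": 0.003, "ax": 0, "ay": 0, "az": 0, "hand": 0.1},
  {"tx": 0, "ty": 0, "tz": 0.004, "ax": 0, "ay": 0, "az": 0, "hand": 0.1},
  {"tx": 0, "ty": 0, "tz": 0.005, "ax": 0, "ay": 0, "az": 0, "hand": 0.1},
  {"tx": 0, "ty": 0, "tz": 0.0055, "ax": 0, "ay": 0, "az": 0, "hand": 0.1},
  {"tx": 0, "ty": 0, "tz": 0.0055, "ax": 0, "ay": 0, "az": 0, "hand": 0.1},
])

```text
time: 18.45
tcp_pos: [533.1, -6.1, 110.3]
tool_rot: [0.0, 0.121, 0.993, -0.0]
force: [0.6, 0.9, -1.2]
width: 15.8
finger_force: 60.0
```

carry_out([
  {"tx": 0, "ty": 0, "tz": 0.0005, "ax": 0, "ay": 0, "az": 0, "hand": 0.1},
  {"tx": 0, "ty": 0, "tz": 0.001, "ax": 0, "ay": 0, "az": 0, "hand": 0.1},
  {"tx": 0, "ty": 0, "tz": 0.001, "ax": 0, "ay": 0, "az": 0, "hand": 0.1},
  {"tx": 0, "ty": 0, "tz": 0.001, "ax": 0, "ay": 0, "az": 0, "hand": 0.1},
])

```text
time: 18.85
tcp_pos: [533.2, -6.2, 109.7]
tool_rot: [0.0, 0.121, 0.993, -0.0]
force: [-1.1, -0.5, -0.8]
width: 15.3
finger_force: 60.0
```

carry_out([
  {"tx": 0, "ty": 0, "tz": 0.0005, "ax": 0, "ay": 0, "az": 0, "hand": 0.1},
  {"tx": 0, "ty": 0, "tz": 0.001, "ax": 0, "ay": 0, "az": 0, "hand": 0.1},
  {"tx": 0, "ty": 0, "tz": 0.001, "ax": 0, "ay": 0, "az": 0, "hand": 0.1},
  {"tx": 0, "ty": 0, "tz": 0.001, "ax": 0, "ay": 0, "az": 0, "hand": 0.1},
])

```text
time: 19.25
tcp_pos: [533.2, -6.3, 109.6]
tool_rot: [0.001, 0.121, 0.993, -0.0]
force: [-3.3, -1.1, 5.3]
width: 15.9
finger_force: 60.0
```

carry_out([
  {"tx": 0, "ty": 0, "tz": 0, "ax": 0, "ay": 0, "az": 0, "hand": 0.25},
  {"tx": 0, "ty": 0, "tz": 0, "ax": 0, "ay": 0, "az": 0, "hand": 0.4},
  {"tx": 0, "ty": 0, "tz": 0, "ax": 0, "ay": 0, "az": 0, "hand": 0.6},
  {"tx": 0, "ty": 0, "tz": 0, "ax": 0, "ay": 0, "az": 0, "hand": 0.6},
  {"tx": 0, "ty": 0, "tz": -0.02, "ax": 0, "ay": 0, "az": 0, "hand": 0.6},
  {"tx": 0, "ty": 0, "tz": -0.05, "ax": 0, "ay": 0, "az": 0, "hand": 0.6},
  {"tx": 0, "ty": 0, "tz": -0.09, "ax": 0, "ay": 0, "az": 0, "hand": 0.6},
  {"tx": -0.02, "ty": 0, "tz": -0.13, "ax": 0, "ay": 0, "az": 0, "hand": 0.6},
  {"tx": -0.03, "ty": 0, "tz": -0.15, "ax": 0, "ay": 0, "az": 0, "hand": 0.6},
  {"tx": -0.03, "ty": 0, "tz": -0.15, "ax": 0, "ay": 0, "az": 0, "hand": 0.6},
  {"tx": -0.03, "ty": 0, "tz": -0.15, "ax": 0, "ay": 0, "az": 0, "hand": 0.6},
])

```text
time: 20.35
tcp_pos: [562.0, -13.3, 257.2]
tool_rot: [-0.001, 0.121, 0.993, 0.0]
force: [0.3, -0.2, -1.0]
width: 52.5
finger_force: 0.0
```

Run:
```python
from h import *
p=arm.camera("wrist");save("w8",p);keep("w8",p)
c=p["color"].astype(int);m=((c[...,2]>150)&(c[...,0]<90)).astype(np.uint8)
o=np.array([534.3,-6.3,0]);r=R.from_euler("z",-14,degrees=True)
P=np.array([proj(p,o+r.apply([x,y,104])) for x,y in ((-45,-45),(-45,45),(38,45),(38,-45))]);print("pred",np.round(P,1))
k=np.zeros_like(m);cv2.fillPoly(k,[np.int32(P)],1);k=cv2.dilate(k,np.ones((31,31)));m&=k
cs,_=cv2.findContours(m,cv2.RETR_EXTERNAL,cv2.CHAIN_APPROX_NONE);h=cv2.convexHull(max(cs,key=cv2.contourArea))
q=cv2.approxPolyDP(h,6,True)[:,0];print(q.tolist());print([np.round(atz(p,a,104),1).tolist() for a in q])
S=arm.camera("side");
bar=proj(S,o+[0,0,126]);print("bar in side",bar,S["color"][int(bar[1]),int(bar[0])],proj(S,o+r.apply([0,45,15])))
u=np.int32(proj(S,o+[0,0,60]));z=S["color"][u[1]-40:u[1]+40,u[0]-45:u[0]+45][:,:,::-1];cv2.imwrite("pics/s3c.png",cv2.resize(z,(675,600),interpolation=3))
# outward clip check: yellow pixels beyond +y wall
```

```text
pred [[237.4 117.8]
 [329.5 118.1]
 [325.8 199.8]
 [240.6 199.5]]
[[328, 119], [324, 199], [242, 198], [239, 119]]
[[502.0, 46.7, 104.0], [580.8, 26.5, 104.0], [559.0, -57.2, 104.0], [481.2, -37.8, 104.0]]
bar in side [303.22119342 200.58531925] [38 39 41] [296.1895673  235.00132032]
```

```bash
python3 -c "
from rig import arm
print(arm.job_done())"
```

```text
the job is handed in; nothing more can be done
None
```

I handed the job in at about 20 s. The jar is on the stage with its label to the scanner. The blue shade is pressed down to the base plate over it, centred with its open side to the scanner. I judged the clips snapped from the seated height, not by looking at them, and no verdict came back.

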